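# Set the ledge of a table easel to its tape mark and clamp it

## Robot

A 6-joint arm with a two-finger parallel gripper is mounted at the origin on the work surface. World frame = base frame: x ahead of the robot, y to its left, z up, the work surface at z = 0. Lengths are in m, angles in rad, forces in N, time in s.
With the tool pointing down it reaches from about 0.3 to 0.775 m from the base axis. Payload 14.6 kg.
Tool frame: the origin (TCP) lies at the very end of the fingers, on their centre line; the grasp point (between the pads) lies 19 mm behind it (pinch_z is the distance from the TCP to the grasp point, in m); z points along the fingers, y is the direction in which the jaws open and shut (so a half turn about z gives the same grasp; the last joint's range is limited). The gripper opens to 94 mm and grips with 3 to 60 N. Pads are 16 mm wide; open, the fingers measure 119 mm over their backs; the gripper's body (75 mm by 177 mm) begins 78 mm behind the grasp point.
Start: joints at [-1.225, 0.3, 1.521, -0, 1.321, -0.067], TCP at [0.221, -0.504, 0.205] pointing down, gripper open.
Joint ranges: [-3.03, 3.03], [-0.79, 2.21], [0.23, 2.52], [-1.04, 4.18], [0, 3.07], [-2.55, 2.55]. Speed limits (rad/s): [2.22, 2.22, 2.57, 3.14, 3.14, 3.14].

## Interface

Orientations are given as [roll, pitch, yaw] about the fixed x, y, z axes, in that order (R = Rz(yaw) Ry(pitch) Rx(roll)).
In Python, from station import get_obs, camera, hand_in, pinch_z gives the robot as it stands.
- The arm moves only by the tool servo_tool, never from a script. Its argument "moves" is a list that holds one entry, the list of rows, each a list of 7 numbers: the turn, a rotation vector about the tool's x, y, z normalised to -1 to 1, where 1 is pi/2 rad, then the shift along the tool's x, y, z normalised to -1 to 1, where 1 is 500 mm, then the closure, from 0 (fully open) to 1 (shut). In form: [[[rx, ry, rz, x, y, z, hand], ...]]. A call has 1 to 12 rows; each row is the pose to reach, as a shift and turn from the pose measured when the call began, along the tool's axes at that moment; what a row does not reach only later rows make up. A row lasts 1/12 s, in which the tool goes at most 41.7 mm and 7.16 degrees, less where a joint would pass 70% of its speed; a pose out of reach is approached as far as the arm can. A call with a number of a shift or a turn outside -1 to 1 is refused whole. A call with a gripper value outside its range is refused whole. The fingers move at their own pace and stop on an object; "squeeze" is the grip in N (left out, the last holds). Time passes only in rows, so rows that repeat a pose let the fingers close. It gives the time, the measured TCP pose, the force and the opening at its end, in the units of the state.
- get_obs(): the state, without advancing time (a new reading comes with each control period).
- camera(name): name is "scene" or "side" or "wrist"; returns a dict with "color" (420x560x3 uint8, red, green, blue), "intrinsics" (3x3 intrinsics, pixels), "rvec" (rotation vector, rad) and "tvec" (3), from world to camera coordinates, as OpenCV has them. Camera axes: x right, y down, z forward; pixel columns grow to the right and rows downward; lengths in m; the calibration is good to about 2 mm. A picture is of the moment at which its call begins. There is no depth.
- hand_in(): hands the job in, once; it reports no verdict.
The state is a dict: "time_s": time; "qpos": joint angles; "joint_vel": joint speeds; "tau": joint torques, N m; "ee_pos": TCP position; "eef_rot": TCP orientation; "force": force on the tool from outside, world axes, zero at the start; "moment": the same for the moment, N m; "grip_width": finger opening in m.
Only numpy, scipy, OpenCV 4.12 (cv2) and the standard library are available. Lean on these libraries where they do the work, as an engineer would, in place of code of your own. Each camera call takes 0.05 s, during which the arm holds its last target.

## Task

Get the table easel ready for the next print: first swing the brass keeper on the easel's left rail down until it rests over the end of the strut rod, so that the easel cannot fold. Then slide the wooden ledge up the mast until its upper face is level with the lower edge of the red tape (the ledge slides back down if it is not held) and, holding it there, close the orange cam lever flat against the neck. Finish while still holding the ledge or its neck in the gripper, and leave the other things on the table where they are.

Things in the scene. Friction and masses are not known exactly. Their poses are not given: they have to be found in the camera images.
- mast: Square aluminium tube of the easel, 16 x 16 mm, 420 mm long, leaning up and away from the robot at 30 degrees to the table (fixed). Origin on the tube's axis at its foot, 52 mm above the table. Its x axis points up the slope along the tube, y to the easel's left, z square out of the tube's upper face. The easel as a whole is turned up to 0.3 rad from facing the robot. Its upper holder, 40 mm high and 90 mm wide, begins 367 mm up the mast.
- ledge: Wooden ledge bar with its dark steel neck, one rigid piece that slides on the mast; same axes as the mast. Origin on the mast axis at the neck's lower end. The neck is 24 mm wide (y) and 24 mm high (z, -12 to 12 mm) and runs from x = 0 to 90 mm; the bar follows from x = 90 to 108 mm, 280 mm wide (y) and from z = -8 to 28 mm. Its lower face (x = 90 mm) is a good place to push it up from. About 0.45 kg with all it carries.
- carriage (a joint): How far the ledge has slid up the mast, m: 0 is resting on the bottom stop (where it starts), it can go to 0.17. It slides easily and runs back down by itself when the lever is open and nothing holds it (about 2 N along the mast).
- ledge_line (a point): Middle of the ledge bar's upper face (x = 108 mm on the ledge) at the height of the mast's upper face.
- tape_edge (a point): Middle of the lower edge of the red tape, on the mast's upper face; the tape is 14 mm wide. It is 50 to 130 mm up the mast from where the ledge line starts. The axes are the mast's.
- neck_grip (a point): Point on the mast axis inside the neck, 12 mm below the ledge bar's lower face: the place to grip the neck together with the lever tip.
- cam (a joint): Angle of the orange cam lever, rad: 0 closed flat along the neck's left side, positive open (tip out to the left, +y); starts at 0.38 to 0.48, at most 0.6. Turns about the mast's z direction at x = 30 mm, y = 16.5 mm on the ledge. It stays where it is left; closing takes 3 to 6 N at the tip. Over the last 0.25 rad its cam bites on the mast, which draws the ledge up 1 to 2 mm unless gripped firmly; closed, it clamps the ledge.
- cam_tip (a point): Outer (left) face of the round tip of the cam lever, 52 mm from its pivot and 8 mm below the ledge bar's lower face; lever 7 to 8 mm thick, 18 mm high (z from -9 to 9 mm on the ledge). Closed, this face is 20.5 mm to the left of the mast axis, so neck and lever together measure 32.5 mm; open it stands 39 to 45 mm to the left of the axis.
- keeper (a joint): Angle of the brass keeper hook, rad: 0 is closed, lying level over the strut rod; positive is raised, about pi/2 standing upright. It starts at 1.1 to 1.7 and stays where it is left; its hinge is light (about 1.5 N at the tab).
- keeper_hinge (a point): Point on the keeper's hinge axis beside the easel's left rail, level with the tab's middle; 38 mm above the table. The axis is the easel's y. The closed keeper points up-table, in the mast's horizontal direction.
- keeper_tab (a point): Middle of the upper face of the keeper's thumb tab (20 mm along the keeper by 24 mm across, 4 mm thick), 52 mm out from the hinge axis and 14 mm above the axis when closed. Keeper arm 5 mm thick, 8 mm high, 78 mm long, on the tab's inner side.
- lino_block_c (a point): Centre of a green-faced lino block, 100 x 140 x 16 mm, loose, far to the right of the easel. Leave alone.
- brayer_c (a point): Middle of an ink roller with a 100 mm black roll, 36 mm high, loose to the left of the easel. Leave alone.
- gouge_c (a point): Middle of a 130 mm lino gouge, 24 mm high, loose to the right of the easel. Leave alone.
- ink_jar_c (a point): Centre of a blue ink jar, 64 mm in diameter, 75 mm high, loose to the right of the easel. Leave alone.
- eraser_c (a point): Centre of a white eraser, 45 x 22 x 14 mm, lying between the easel's rails. Leave alone.
- green_box_c (a point): Centre of a small green box standing, 35 x 60 x 75 mm, near left. Leave alone.

How it is judged:
On the way, in this order (a step that is already met when the one before it is completed fails the run):
1. the keeper rests closed over the strut rod (value of joint keeper below 0.07 rad), for 0.2 s.
2. the ledge's upper face is held level with the lower edge of the red tape (within 5 mm), the cam lever still open (x of ledge_line in the frame of tape_edge between -0.005 and 0.005 m and value of joint cam above 0.12 rad), for 0.2 s.
At the end, for the whole second after the job is handed in: The ledge's upper face is within 5 mm of the lower edge of the red tape and at rest, the cam lever is closed to within 0.07 rad, the keeper is closed to within 0.07 rad, and the gripper's fingers still hold the ledge or its neck with more than 2 N (x of ledge_line in the frame of tape_edge between -0.005 and 0.005 m and value of joint each of cam, keeper below 0.07 rad and contact force between the fingers and ledge above 2 N and velocity of joint carriage between -0.01 and 0.01 m/s); the arm keeps its last pose, push and grip.
It fails at once if the cam lever is clamped shut while the ledge is more than 8 mm from the tape's lower edge (value of joint cam below 0.07 rad and not (x of ledge_line in the frame of tape_edge between -0.008 and 0.008 m)).
It fails at once if another thing on the table is moved by more than 25 mm (distance of any of lino_block_c, brayer_c, gouge_c, ink_jar_c, eraser_c, green_box_c from where it was at the start of the episode above 0.025 m).
It also fails if it takes over 54 s, if anything falls off the work surface, if the arm or the gripper's body presses on something with over 40 N, if the wrist force passes 120 N, or if a joint passes its speed limit or range.

## Working session

There is one attempt and no reset: what is moved stays moved. The work goes in short steps, Python scripts to look and compute and a tool call to move; the robot and the scene stay as the last step left them, time stands still between calls to the robot, and variables do not carry over. Pictures are saved under pics/ and viewed, and the job is handed in when it is done.

Besides the shell and the picture viewer there is one more tool, called after "Request:" as name(argument=value, ...), one argument or row to a line, values as JSON. servo_tool: Moves the arm, as the interface text tells. Scaled input: -1 to 1 covers 500 mm each way for a shift and pi/2 rad each way for a turn. Its arguments: {"type":"object","properties":{"moves":{"type":"array"},"squeeze":{"type":"number"}},"required":["moves"]}

```bash
ls; mkdir -p pics
python3 - <<'E'
from station import *
import cv2,json,pickle
o=get_obs();print(o,pinch_z)
for n in("scene","side","wrist"):
    c=camera(n);pickle.dump(c,open(f"pics/{n}0.pkl","wb"));cv2.imwrite(f"pics/{n}0.png",c["color"][...,::-1])
    print(n,c["intrinsics"].tolist(),c["rvec"],c["tvec"])
E
```

```text
pics
{'time_s': 0.0, 'qpos': array([-1.22460688e+00,  3.00460135e-01,  1.52157069e+00,  4.21440584e-06,
        1.32068239e+00, -6.65924461e-02]), 'joint_vel': array([ 9.06508100e-04,  8.50181541e-05, -1.25262518e-03, -2.09588403e-04,
       -5.90528631e-05, -5.35847803e-05]), 'tau': array([-4.81856350e-04, -5.31804299e+01, -3.52737522e+01,  7.08152773e-02,
        2.43890437e-02, -9.59759427e-05]), 'ee_pos': array([ 0.22055334, -0.50356441,  0.20489674]), 'eef_rot': array([-3.14047485e+00, -7.86389454e-05,  4.12780803e-01]), 'force': array([ 0.27187561, -0.39133762,  0.67298961]), 'moment': array([-0.01412886,  0.00144159,  0.01622365]), 'grip_width': 0.09451919293327193} 0.0188
scene [[422.96024152127836, 0.0, 282.8908870516723], [0.0, 422.96024152127836, 210.44788216871657], [0.0, 0.0, 1.0]] [ 1.43461793  1.84111167 -1.03818731] [ 0.14775872 -0.18369499  2.08799236]
side [[530.1639711075219, 0.0, 278.7722744086414], [0.0, 530.1639711075219, 213.20260357941126], [0.0, 0.0, 1.0]] [ 2.16207556 -0.52060349  0.25513183] [-0.50445325  0.22348829  1.40723478]
wrist [[289.99359772835936, 0.0, 284.06722027050563], [0.0, 289.99359772835936, 210.22089590586342], [0.0, 0.0, 1.0]] [-2.43136026  1.58899273  0.22026961] [-0.55098537 -0.02794761  0.39112776]
```

View pics/scene0.png

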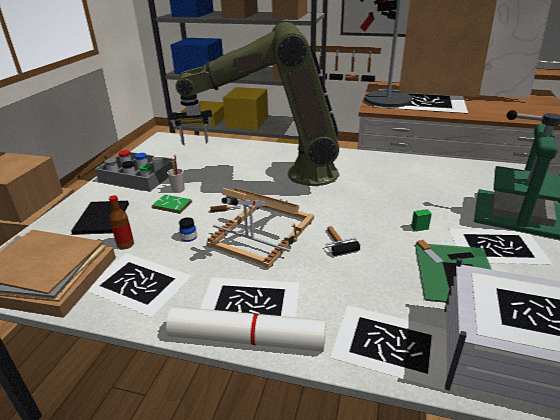

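View pics/side0.png

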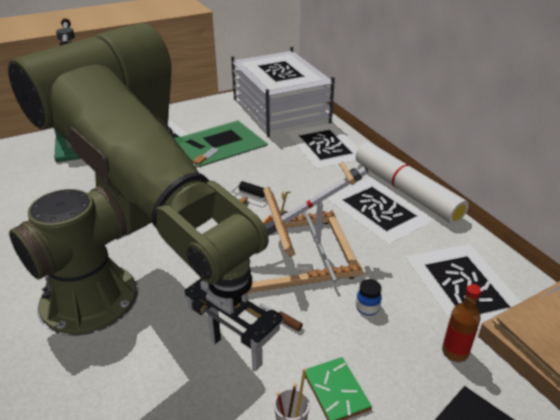

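View pics/wrist0.png

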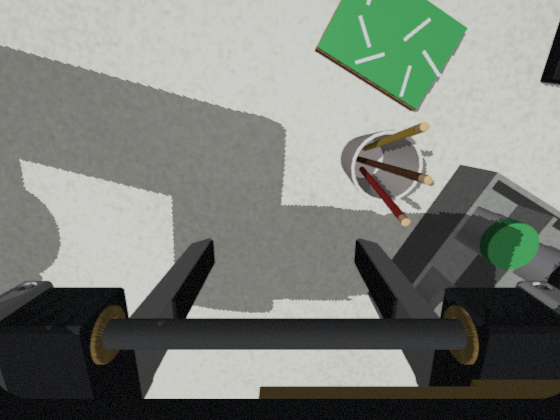

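```bash
cat > h.py <<'E'
import numpy as np,cv2,pickle
from scipy.spatial.transform import Rotation as Ro
def load(n): return pickle.load(open(f"pics/{n}.pkl","rb"))
def snap(n,tag):
    from station import camera
    c=camera(n);pickle.dump(c,open(f"pics/{n}{tag}.pkl","wb"));cv2.imwrite(f"pics/{n}{tag}.png",c["color"][...,::-1]);return c
def ray(c,u,v):
    R=cv2.Rodrigues(np.array(c["rvec"]))[0];t=np.array(c["tvec"]).ravel()
    d=R.T@np.linalg.inv(np.array(c["intrinsics"]))@[u,v,1.];return -R.T@t,d/np.linalg.norm(d)
def onz(c,u,v,z):
    o,d=ray(c,u,v);return o+d*(z-o[2])/d[2]
def tri(*obs):
    A=np.zeros((3,3));b=np.zeros(3);L=[]
    for c,u,v in obs:
        o,d=ray(c,u,v);P=np.eye(3)-np.outer(d,d);A+=P;b+=P@o;L.append((P,o))
    x=np.linalg.solve(A,b);return x,[1e3*np.linalg.norm(P@(x-o)) for P,o in L]
def proj(c,p):
    return cv2.projectPoints(np.atleast_2d(np.array(p,float)),np.array(c["rvec"]),np.array(c["tvec"]),np.array(c["intrinsics"]),None)[0][:,0]
def crop(c,x0,y0,x1,y1,s,fn):
    im=c["color"][y0:y1,x0:x1,::-1];cv2.imwrite(fn,cv2.resize(im,None,fx=s,fy=s,interpolation=cv2.INTER_CUBIC))
E
python3 - <<'E'
from h import *
crop(load("scene0"),195,175,355,275,5,"pics/sc1.png")
crop(load("side0"),225,150,385,300,4,"pics/si1.png")
E
```

```text
(no output)
```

View pics/sc1.png

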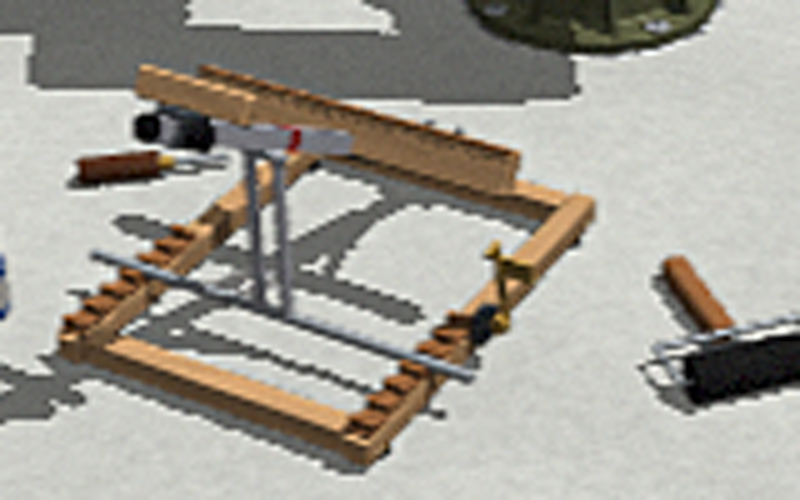

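View pics/si1.png

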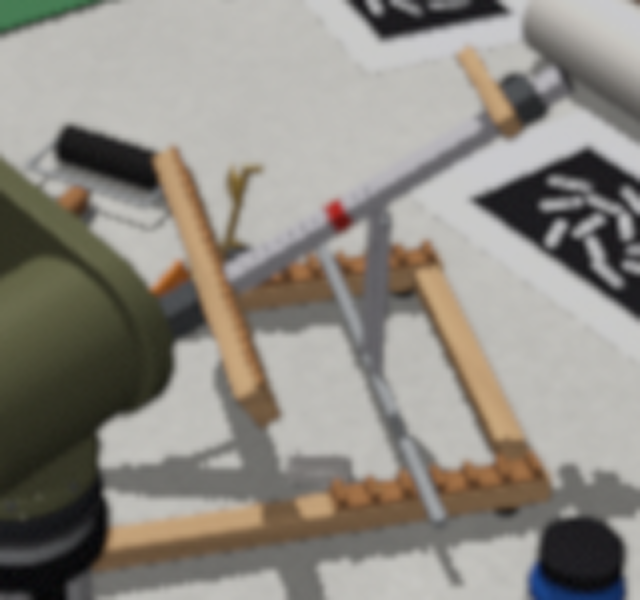

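Run:
```python
from h import *
a=load("scene0");b=load("side0")
def s(u,v):return a,195+u/5,175+v/5
def d(u,v):return b,225+u/4,150+v/4
for n,p,q in [("tape",(293,140),(337,215)),("tab",(513,265),(243,170)),("ledge L end",(518,160),(165,153)),("ledge R end top",(205,68),(270,400)),("holder L",(250,95),(465,50)),("mast end black",(150,127),(535,90)),("hinge",(503,318),(230,245))]:
    print(n,tri(s(*p),d(*q)))
print("rail",[onz(*d(*p),.03) for p in [(550,475),(435,245)]],[onz(*s(*p),.03) for p in [(590,205),(365,440),(70,335)]])
```

```text
tape (array([ 0.60827849, -0.09975733,  0.17044837]), [np.float64(1.6437906515177378), np.float64(1.6437906515178666)])
tab (array([0.62459584, 0.06772274, 0.09942146]), [np.float64(0.21891566336641557), np.float64(0.21891566336622106)])
ledge L end (array([0.5538614 , 0.05557286, 0.14383156]), [np.float64(0.4003083547593316), np.float64(0.4003083547592805)])
ledge R end top (array([ 0.48771387, -0.21837095,  0.14613607]), [np.float64(7.401165595972738), np.float64(7.401165595972544)])
holder L (array([ 0.71142957, -0.0893003 ,  0.26719252]), [np.float64(0.8868721516702073), np.float64(0.8868721516700423)])
mast end black (array([ 0.73835369, -0.1446298 ,  0.25471794]), [np.float64(4.974153857964929), np.float64(4.9741538579647555)])
hinge (array([0.60838874, 0.05689566, 0.0401819 ]), [np.float64(0.4291057043047389), np.float64(0.4291057043048619)])
rail [array([ 0.68784557, -0.26501466,  0.03      ]), array([ 0.75717376, -0.00389634,  0.03      ])] [array([0.42822045, 0.08588899, 0.03      ]), array([ 0.75620232, -0.00609721,  0.03      ]), array([ 0.68945662, -0.25358601,  0.03      ])]
```

```bash
cat >> h.py <<'E'
def pose():
    from station import get_obs
    o=get_obs();return np.array(o["ee_pos"]),Ro.from_euler("xyz",o["eef_rot"]).as_matrix(),o
def cmd(p,rpy=None,R=None):
    p0,R0,o=pose()
    if R is None: R=Ro.from_euler("xyz",rpy).as_matrix()
    r=Ro.from_matrix(R0.T@R).as_rotvec()/(np.pi/2);s=R0.T@(np.array(p)-p0)/.5
    ang=np.degrees(np.linalg.norm(r)*np.pi/2);d=np.linalg.norm(s)*500
    print("cmd",np.round(np.r_[r,s],4).tolist(),"mm %.0f deg %.0f rows %.1f"%(d,ang,max(d/41.7,ang/7.16)),"t",round(o["time_s"],2))
E
python3 - <<'E'
from h import *
c=load("wrist0");p,R,o=pose()
Rc=cv2.Rodrigues(np.array(c["rvec"]))[0];C=-Rc.T@np.array(c["tvec"]).ravel()
print("cam in tool",R.T@(C-p));print("cam axes in tool",(R.T@Rc.T).round(3))
cmd([.42,-.0,.36],[np.pi,0,-.265])
E
```

```text
cam in tool [ 0.07904586  0.0013687  -0.17854643]
cam axes in tool [[ 0.    -0.963 -0.271]
 [ 1.     0.    -0.   ]
 [ 0.    -0.271  0.963]]
cmd [-0.0005, 0.0002, 0.4315, 0.7694, -0.7629, -0.3092] mm 563 deg 39 rows 13.5 t 0.15
```

Run:
```python
from h import *
cmd([.46,-.02,.36],[np.pi,0,-.265])
```

```text
cmd [-0.0005, 0.0002, 0.4315, 0.8267, -0.6942, -0.3093] mm 561 deg 39 rows 13.5 t 0.15
```

Request:
servo_tool(
  moves=[
    [[0,0,0.43,0.827,-0.694,-0.31,0.7],[0,0,0.43,0.827,-0.694,-0.31,0.7],[0,0,0.43,0.827,-0.694,-0.31,0.7],[0,0,0.43,0.827,-0.694,-0.31,0.7],[0,0,0.43,0.827,-0.694,-0.31,0.7],[0,0,0.43,0.827,-0.694,-0.31,0.7],[0,0,0.43,0.827,-0.694,-0.31,1],[0,0,0.43,0.827,-0.694,-0.31,1],[0,0,0.43,0.827,-0.694,-0.31,1],[0,0,0.43,0.827,-0.694,-0.31,1],[0,0,0.43,0.827,-0.694,-0.31,1],[0,0,0.43,0.827,-0.694,-0.31,1]],
  ],
)

```text
time_s: 1.15
ee_pos: [0.4303, -0.079, 0.3415]
eef_rot: [-3.141, 0.0, -0.263]
force: [0.6, -0.6, -0.1]
grip_width: 0.0177
```

Run:
```python
from h import *
snap("wrist",1);snap("scene",1);snap("side",1)
p,R,o=pose();print(p,o["eef_rot"],o["time_s"])
```

```text
[ 0.43075935 -0.07903042  0.34113108] [-3.14081148e+00 -8.97921492e-05 -2.58074116e-01] 1.3
```

View pics/wrist1.png

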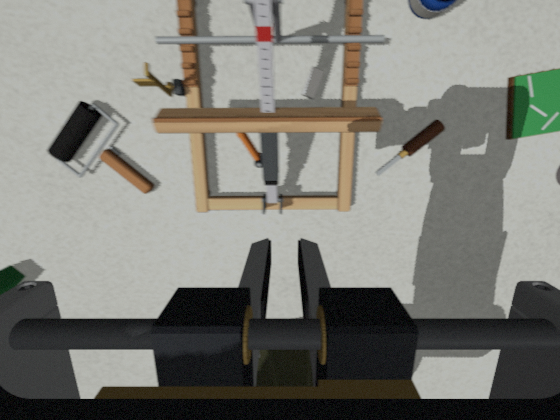

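View pics/side1.png

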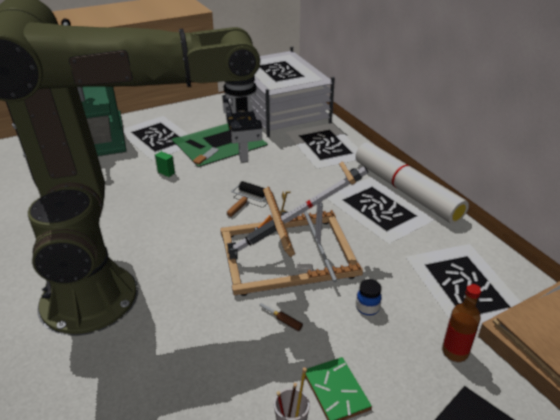

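Run:
```python
from h import *
crop(load("wrist1"),125,0,395,225,2.95,"pics/w1a.png")
crop(load("side1"),215,155,375,300,5,"pics/s1a.png")
crop(load("scene1"),195,175,330,270,5.9,"pics/c1a.png")
```

```text
(no output)
```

View pics/w1a.png

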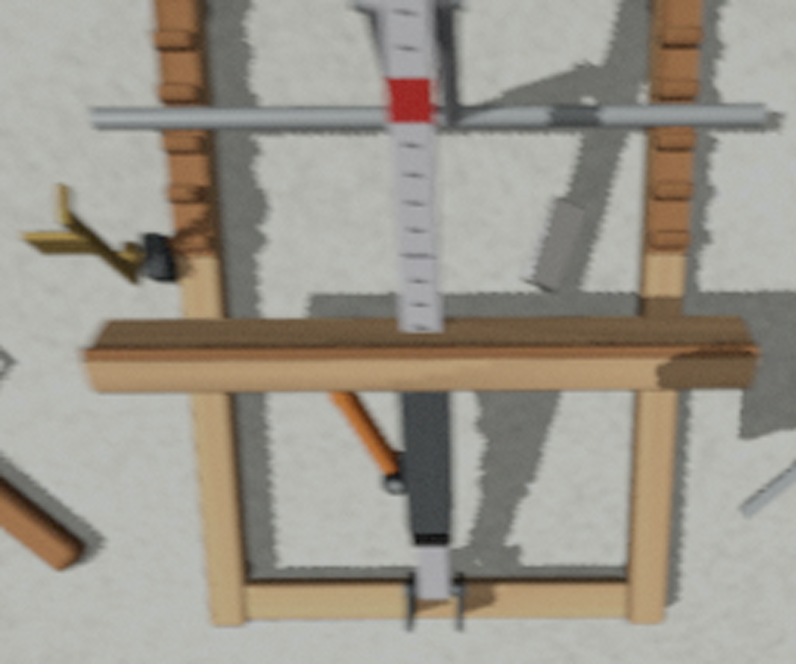

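View pics/s1a.png

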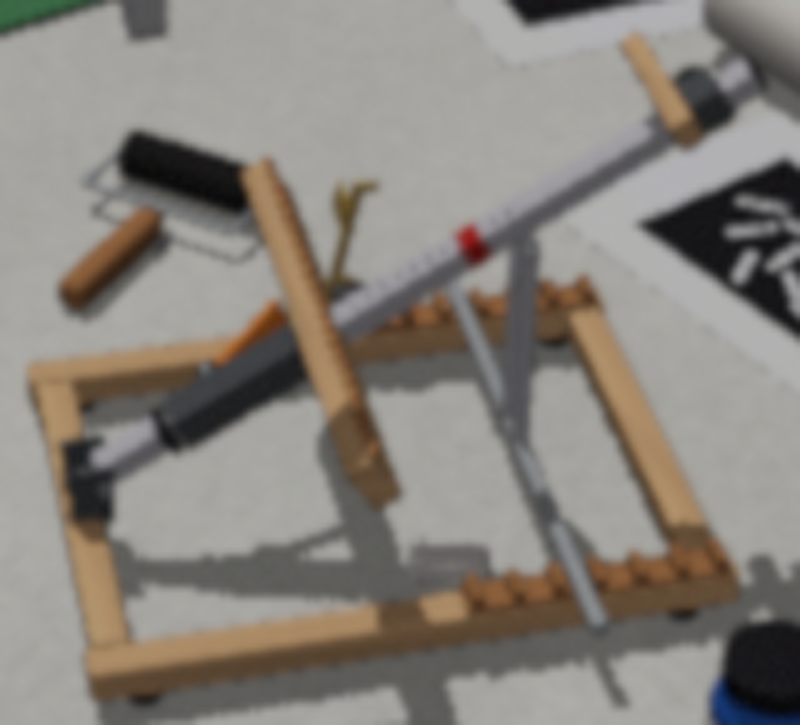

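View pics/c1a.png

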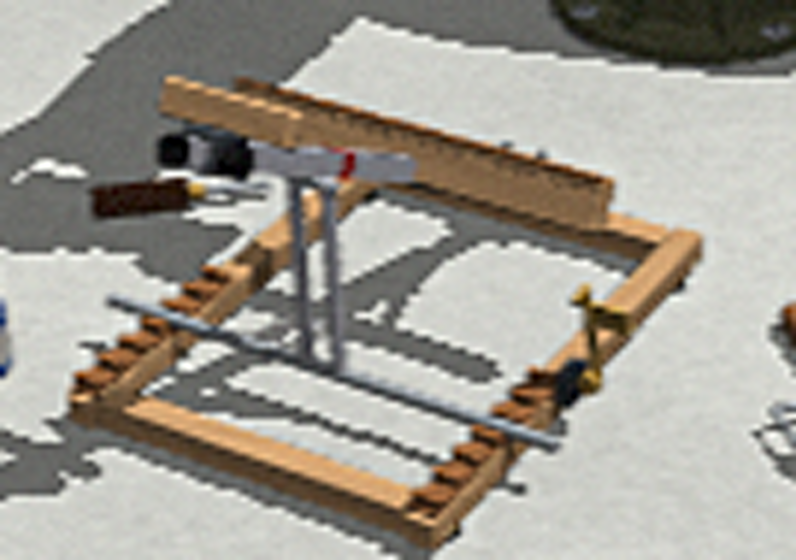

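Run:
```python
from h import *
w=load("wrist1");s=load("side1");c=load("scene1")
W=lambda u,v:(w,125+u/2.95,v/2.95);S=lambda u,v:(s,215+u/5,155+v/5);C=lambda u,v:(c,195+u/5.9,175+v/5.9)
def yaw(a,b,z):
    d=onz(*W(*a),z)-onz(*W(*b),z);return np.arctan2(-d[0],d[1]),np.linalg.norm(d)
print("rod",yaw((93,117),(768,115),.04),"bar",yaw((97,390),(752,387),.13),"barup",yaw((110,322),(745,318),.15))
print("rails",[np.arctan2(d[1],d[0]) for d in (onz(*W(154,0),.03)-onz(*W(212,622),.03),onz(*W(704,0),.03)-onz(*W(664,622),.03))])
for n,a in (("wrist",w),("side",s),("scene",c)):
    h=cv2.cvtColor(a["color"],cv2.COLOR_RGB2HSV);x=a["color"].astype(int)
    m=((x[...,0]>110)&(x[...,1]<70)&(x[...,2]<70)).astype(np.uint8)
    k,l,st,ce=cv2.connectedComponentsWithStats(m)
    for i in range(1,k):
        if st[i,4]>8:print(n,st[i].tolist(),ce[i].round(1))
for n,o in (("tape low",(W(412,122),S(462,262))),("tab",(W(55,240),S(350,183))),("tabouter top",(W(25,237),S(375,184))),("hinge",(W(140,262),C(600,385))),
  ("bar L top near",(W(85,353),S(255,168))),("bar R",(W(755,350),S(388,505))),("bar R top",(W(752,372),S(335,408)))):
    print(n,tri(*o))
```

```text
rod (np.float64(-0.2599273014038742), np.float64(0.3375807794105603)) bar (np.float64(-0.2580949622457659), np.float64(0.2883385181527538)) barup (np.float64(-0.2565742530622983), np.float64(0.2597731293665424))
rails [np.float64(-0.25421525586197485), np.float64(-0.2627559958343551)]
wrist [257, 27, 16, 14, 177] [263.9  33.5]
side [394, 170, 5, 6, 10] [395.7 172.7]
side [307, 201, 4, 4, 11] [308.5 202.4]
side [467, 284, 14, 10, 98] [473.4 288.8]
scene [118, 150, 11, 5, 39] [123.6 152. ]
scene [110, 196, 7, 4, 22] [113.  197.1]
scene [127, 234, 4, 8, 10] [128.1 237.8]
scene [251, 313, 7, 25, 80] [253.4 324.6]
tape low (array([ 0.60211114, -0.10394402,  0.16170555]), [np.float64(0.18583269249213424), np.float64(0.18583269249212228)])
tab (array([0.61483072, 0.05984323, 0.11018443]), [np.float64(2.880764377049754), np.float64(2.8807643770496636)])
tabouter top (array([0.63106975, 0.07537771, 0.09441682]), [np.float64(11.088220776339458), np.float64(11.088220776339536)])
hinge (array([0.60919864, 0.05667856, 0.03155307]), [np.float64(4.211528404915136), np.float64(4.211528404915127)])
bar L top near (array([0.55645116, 0.05492417, 0.14223655]), [np.float64(3.6851220256191315), np.float64(3.685122025619031)])
bar R (array([ 0.48858835, -0.22613497,  0.12580454]), [np.float64(2.1227253522929175), np.float64(2.1227253522930574)])
bar R top (array([ 0.47742229, -0.20408213,  0.17827256]), [np.float64(4.763764965762821), np.float64(4.763764965762714)])
```

```bash
cat >> h.py <<'E'
psi=-.258
e=np.array([np.cos(psi),np.sin(psi),0]);l=np.array([-np.sin(psi),np.cos(psi),0]);zz=np.array([0,0,1.])
E
python3 - <<'E'
from h import *
w=load("wrist1");s=load("side1");c=load("scene1")
W=lambda u,v:(w,125+u/2.95,v/2.95);S=lambda u,v:(s,215+u/5,155+v/5);C=lambda u,v:(c,195+u/5.9,175+v/5.9)
f=lambda p:(np.round([p@e*1e3,p@l*1e3,p[2]*1e3],1))
print("hinge",f(onz(*W(135,262),.038)),f(onz(*C(592,380),.038)))
print("rail out", f(onz(*W(178,240),.03)),"tape",f(np.array([.6021,-.1039,.1617])),"tab0",f(np.array([.6246,.0677,.0994])))
print("tab in wrist at z.095",f(onz(*W(55,241),.095)),f(onz(*W(25,237),.095)),f(onz(*W(85,243),.095)))
print("hook tip",f(onz(*W(62,188),.11)))
for H in ([580,212],[575,212]):
  for th in (1.1,1.25,1.4,1.55):
    P=[];
    for r,yy in ((42,0),(62,0),(52,12),(52,-12)):
        P.append((e*(H[0]+r*np.cos(th)-14*np.sin(th))+l*(H[1]+yy))/1e3+zz*(38+r*np.sin(th)+14*np.cos(th))/1e3)
    g=lambda a,x0,y0,k:((proj(a,P)-[x0,y0])*k).round().astype(int).tolist()
    print(H,th,"W",g(w,125,0,2.95),"S",g(s,215,155,5),"C",g(c,195,175,5.9))
E
```

```text
hinge [576.1 206.9  38. ] [576.5 210.3  38. ]
rail out [587.9 185.9  30. ] tape [608.7  53.2 161.7] tab0 [586.7 224.8  99.4]
tab in wrist at z.095 [578.2 222.   95. ] [579.9 235.5  95. ] [577.3 208.3  95. ]
hook tip [597.3 209.4 110. ]
[580, 212] 1.1 W [[87, 226], [67, 197], [51, 212], [103, 212]] S [[358, 223], [373, 197], [361, 199], [370, 221]] C [[587, 331], [579, 314], [600, 328], [566, 318]]
[580, 212] 1.25 W [[88, 241], [68, 219], [52, 231], [105, 230]] S [[347, 223], [358, 197], [348, 199], [357, 221]] C [[592, 325], [587, 305], [607, 320], [572, 310]]
[580, 212] 1.4 W [[90, 256], [71, 242], [55, 249], [107, 249]] S [[337, 225], [342, 198], [335, 201], [344, 223]] C [[597, 320], [594, 296], [613, 314], [578, 303]]
[580, 212] 1.55 W [[93, 271], [75, 265], [59, 268], [110, 268]] S [[326, 229], [327, 202], [323, 204], [331, 226]] C [[602, 317], [601, 290], [619, 309], [584, 299]]
[575, 212] 1.1 W [[88, 237], [69, 209], [53, 224], [105, 224]] S [[350, 224], [365, 198], [353, 200], [362, 222]] C [[590, 327], [583, 310], [604, 324], [570, 314]]
[575, 212] 1.25 W [[90, 252], [70, 231], [54, 242], [106, 242]] S [[339, 224], [350, 198], [340, 200], [349, 222]] C [[595, 321], [591, 300], [610, 316], [576, 306]]
[575, 212] 1.4 W [[92, 268], [72, 254], [56, 261], [108, 261]] S [[329, 226], [334, 199], [327, 202], [336, 224]] C [[601, 316], [598, 292], [617, 310], [582, 299]]
[575, 212] 1.55 W [[95, 282], [76, 277], [60, 280], [111, 279]] S [[318, 230], [319, 203], [315, 205], [323, 227]] C [[605, 313], [605, 286], [623, 305], [588, 295]]
```

```bash
cat >> h.py <<'E'
def E3(a,b,z): return (e*a+l*b+zz*z)/1e3
E
python3 - <<'E'
from h import *
rp=[np.pi,0,psi]
cmd(E3(545,225,200),rp);cmd(E3(545,225,85),rp)
E
```

```text
cmd [-0.0005, -0.0001, -0.0, 0.2166, -0.3828, 0.2826] mm 261 deg 0 rows 6.3 t 1.3
cmd [-0.0005, -0.0001, -0.0, 0.2166, -0.3826, 0.5126] mm 338 deg 0 rows 8.1 t 1.3
```

Request:
servo_tool(
  moves=[
    [[0,0,0,0.217,-0.383,0.283,1],[0,0,0,0.217,-0.383,0.283,1],[0,0,0,0.217,-0.383,0.283,1],[0,0,0,0.217,-0.383,0.283,1],[0,0,0,0.217,-0.383,0.283,1],[0,0,0,0.217,-0.383,0.283,1],[0,0,0,0.217,-0.383,0.283,1],[0,0,0,0.217,-0.383,0.4,1],[0,0,0,0.217,-0.383,0.46,1],[0,0,0,0.217,-0.383,0.5,1],[0,0,0,0.217,-0.383,0.5,1]],
  ],
)

```text
time_s: 2.22
ee_pos: [0.5816, 0.0769, 0.0857]
eef_rot: [3.139, 0.009, -0.259]
force: [-0.9, 0.8, -0.9]
grip_width: 0.0009
```

Run:
```python
from h import *
snap("wrist",2);snap("scene",2);snap("side",2)
p,R,o=pose();print(p,p@e,p@l,o["time_s"])
a=cv2.imread("pics/wrist2.png");b=load("scene2")["color"][160:290,220:360,::-1]
c=load("side2")["color"][140:270,220:360,::-1]
r=lambda x:cv2.resize(x,(400,371),interpolation=cv2.INTER_CUBIC)
cv2.imwrite("pics/m2.png",np.hstack([r(b),r(c)]))
```

```text
[0.58547613 0.07772246 0.09329838] 0.5462674854171707 0.22453264881920112 2.3667
```

View pics/m2.png

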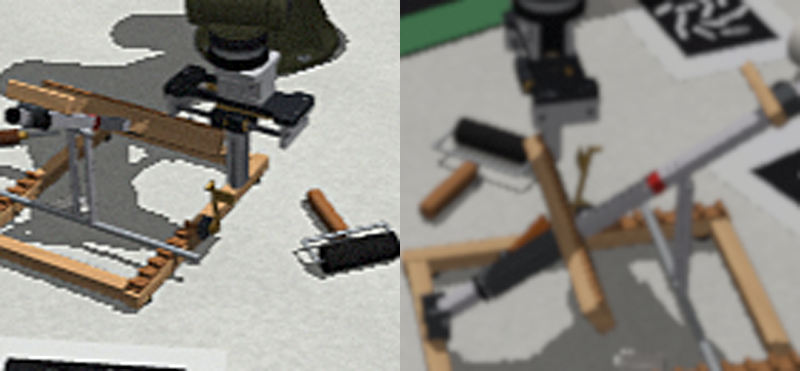

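View pics/wrist2.png

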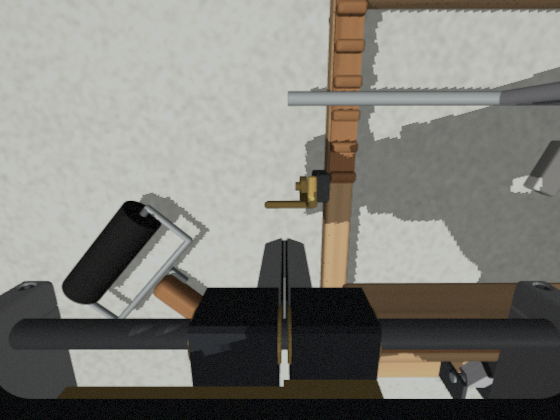

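Request:
servo_tool(
  moves=[
    [[0,0,0,0.038,0,0.016,1],[0,0,0,0.068,0,0.02,1],[0,0,0,0.098,0,0.03,1],[0,0,0,0.124,0,0.046,1],[0,0,0,0.144,0,0.062,1],[0,0,0,0.16,0,0.076,1],[0,0,0,0.166,0,0.086,1],[0,0,0,0.166,0,0.09,1],[0,0,0,0.166,0,0.092,1],[0,0,0,0.166,0,0.092,1],[0,0,0,0.166,0,0.092,1],[0,0,0,0.166,0,0.092,1]],
  ],
)

```text
time_s: 3.37
ee_pos: [0.6672, 0.0559, 0.0518]
eef_rot: [-3.14, -0.007, -0.259]
force: [-6.2, -3.9, 21.2]
grip_width: 0.0007
```

Run:
```python
from h import *
snap("wrist",3);snap("scene",3);snap("side",3)
p,R,o=pose();print(p,p@e,p@l,o["time_s"],o["force"])
b=load("scene3")["color"][160:290,220:360,::-1]
c=load("wrist3")["color"][50:350,150:450,::-1]
r=lambda x:cv2.resize(x,(400,371),interpolation=cv2.INTER_CUBIC)
cv2.imwrite("pics/m3.png",np.hstack([r(b),r(c)]))
```

```text
[0.66719885 0.05598263 0.05174607] 0.6308322251222298 0.2243636884634584 3.5167 [-6.19909694 -3.34788699 21.16970008]
```

View pics/m3.png

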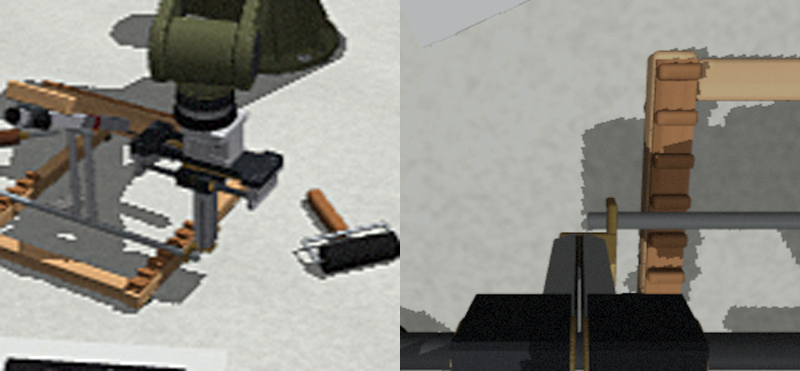

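```bash
cat >> h.py <<'E'
m=np.cos(np.pi/6)*e+.5*zz;n=-.5*e+np.cos(np.pi/6)*zz
RT=np.stack([m,-l,-n],1)
E
python3 - <<'E'
from h import *
cmd(E3(600,200,240),[np.pi,0,psi]);cmd(E3(475,57,200),R=RT)
E
```

```text
cmd [-0.0013, -0.0046, -0.0007, -0.0589, 0.048, -0.377] mm 192 deg 0 rows 4.6 t 3.52
cmd [-0.0011, 0.3287, -0.0011, -0.3091, 0.3345, -0.2995] mm 273 deg 30 rows 6.5 t 3.52
```

Request:
servo_tool(
  moves=[
    [[0,0,0,0,0,-0.1,1],[0,0,0,-0.03,0.02,-0.2,1],[0,0,0,-0.06,0.048,-0.3,1],[0,0,0,-0.06,0.048,-0.377,1],[0,0,0,-0.06,0.048,-0.377,1],[0,0.08,0,-0.12,0.12,-0.36,0.5],[0,0.16,0,-0.18,0.2,-0.34,0],[0,0.24,0,-0.24,0.26,-0.32,0],[0,0.329,0,-0.309,0.334,-0.3,0],[0,0.329,0,-0.309,0.334,-0.3,0],[0,0.329,0,-0.309,0.334,-0.3,0],[0,0.329,0,-0.309,0.334,-0.3,0]],
  ],
)

```text
time_s: 4.52
ee_pos: [0.466, -0.0665, 0.1959]
eef_rot: [-3.141, -0.52, -0.261]
force: [-0.1, 0.5, -0.2]
grip_width: 0.0437
```

Run:
```python
from h import *
snap("wrist",4);snap("scene",4);snap("side",4)
p,R,o=pose();print(p,p@e,p@l,o["time_s"],o["force"],o["grip_width"]);print((RT.T@R).round(3))
crop(load("side4"),215,155,375,300,5,"pics/s4a.png")
```

```text
[ 0.47457631 -0.06621135  0.20221943] 0.4757625290996457 0.057066947042670756 4.6667 [ 1.23912136  0.25854851 -0.11493723] 0.05605692777953179
[[ 1.    -0.003  0.004]
 [ 0.003  1.    -0.001]
 [-0.004  0.001  1.   ]]
```

View pics/wrist4.png

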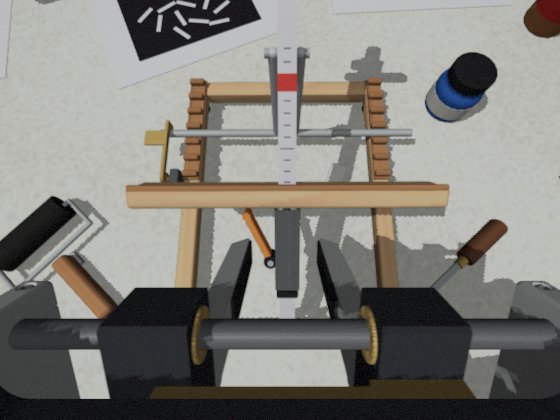

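View pics/s4a.png

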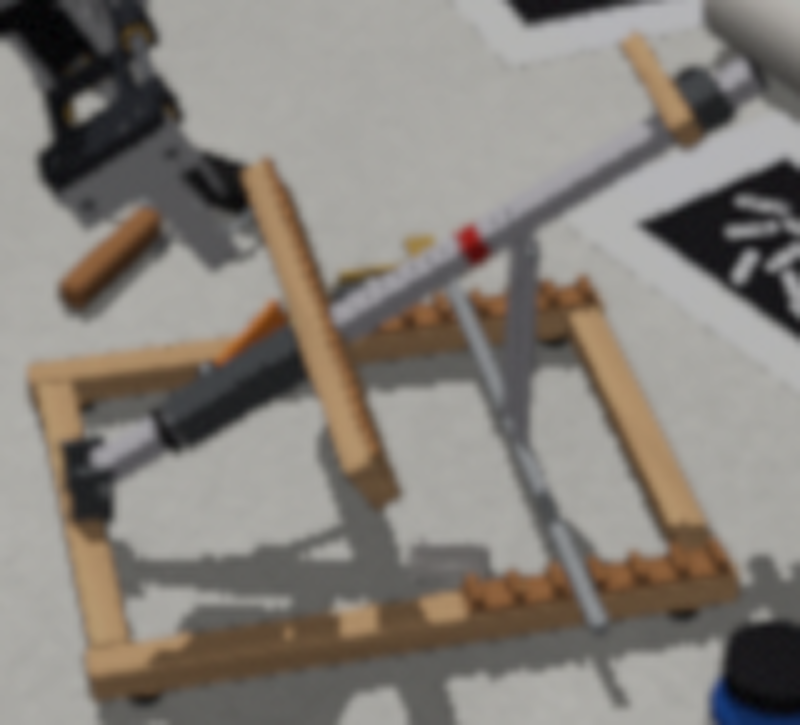

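Run:
```python
from h import *
c=load("wrist4");crop(c,225,60,345,210,4,"pics/w4a.png")
crop(c,225,190,345,320,4.5,"pics/w4b.png")
x=c["color"].astype(int);M=(x[...,0]>110)&(x[...,1]<80)&(x[...,2]<80)
for r in range(70,95):
    q=np.where(M[r,240:340])[0]
    if len(q):print(r,q.min()+240,q.max()+240,len(q))
for r in (95,120,150,175):print(r,x[r,268:308].sum(1)//3)
print("col",[(r,x[r,287].tolist()) for r in range(84,100)])
```

```text
74 277 297 21
75 277 297 21
76 277 297 21
77 277 297 21
78 277 297 21
79 277 297 21
80 277 297 21
81 277 297 21
82 277 296 20
83 277 297 21
84 277 297 21
85 277 296 20
86 277 297 21
87 277 297 21
88 277 296 20
89 277 296 20
90 277 296 15
95 [101 100  99 102  99  95  87  83  77 132 177 185 184 185 186 185 185 184
 184 186 185 186 186 185 183 185 185 186 160  92  83  76  74  76  89 101
  98  95  96  97]
120 [181 178 179 177 157 108 100  95  84 120 166 184 184 185 185 184 184 186
 185 185 185 185 184 185 183 183 186 180 149  77  77 113 164 186 185 186
 185 185 184 179]
150 [186 189 190 190 188 187 184 183 180 180 183 185 184 186 185 185 186 186
 185 185 184 184 184 184 184 184 185 185 186 189 190 187 188 187 188 189
 189 190 189 187]
175 [185 187 186 184 185 187 186 185 187 189 187 185 185 184 184 184 183 185
 183 184 183 182 185 182 184 184 184 184 184 182 183 183 183 184 185 183
 183 184 186 187]
col [(84, [177, 60, 56]), (85, [177, 58, 53]), (86, [176, 59, 53]), (87, [177, 61, 55]), (88, [176, 59, 56]), (89, [174, 59, 54]), (90, [173, 73, 69]), (91, [175, 131, 132]), (92, [183, 177, 178]), (93, [184, 184, 186]), (94, [184, 184, 186]), (95, [186, 186, 188]), (96, [184, 185, 186]), (97, [184, 184, 186]), (98, [183, 183, 186]), (99, [175, 174, 177])]
```

View pics/w4a.png

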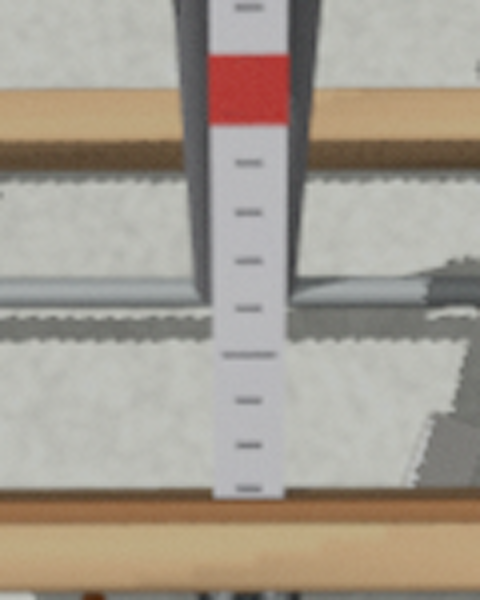

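View pics/w4b.png

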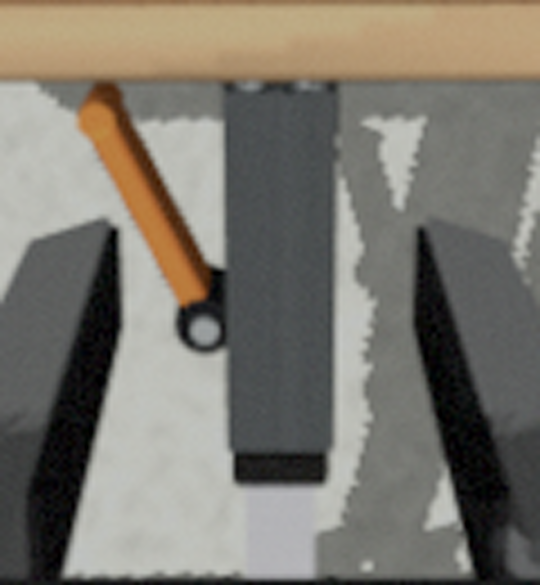

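Run:
```python
from h import *
c=load("wrist4");p,R,o=pose()
q=lambda v:proj  # noqa
def pl(u,v,D): # hit plane n·x=D
    O,d=ray(c,u,v);return O+d*(D-n@O)/(n@d)
rt=[60+a/4-.4 for a in (161,211,260,308,354,400,444,488)]
for D in np.arange(-.17,-.09,.005)+0:
    pass
tp=E3(608.7,53.2,161.7);D0=n@tp;print("D0 from tri",D0)
for D in D0+np.array([-.006,-.003,0,.003,.006]):
    X=[m@pl(287,v,D) for v in rt]
    tl=pl(287,90.7,D);tu=pl(287,73.6,D);ll=pl(287,184.0,D)
    nk=np.linalg.norm(pl(225+225/4.5,211,D+.004)-pl(225+338/4.5,211,D+.004))
    bar=np.linalg.norm(pl(127,196,D+.02)-pl(447.5,196,D+.02))
    print(round(D,4),"ticks",np.round(np.diff(X)*1e3,1),"tape14:",round(1e3*(m@(tu-tl)),2),"neck",round(nk*1e3,2),"bar",round(bar*1e3,1),"travel",round(1e3*(m@(tl-ll)),1),"foot z", )
    print("  tapeE",[round(1e3*v,1) for v in (tl@e,tl@l,tl[2])],"ledge x",round(m@ll*1e3,1),"tcp m,l,n",[round(1e3*(p@a),1) for a in(m,l,n)])
```

```text
D0 from tri -0.16431369220805628
-0.1703 ticks [-10.9 -10.9 -10.9 -10.7 -10.9 -10.7 -10.9] tape14: 14.29 neck 25.24 bar 299.3 travel 86.2 foot z
  tapeE [np.float64(618.0), np.float64(50.6), np.float64(160.2)] ledge x 529.1 tcp m,l,n [np.float64(513.1), np.float64(57.1), np.float64(-62.8)]
-0.1673 ticks [-10.8 -10.8 -10.8 -10.6 -10.8 -10.6 -10.8] tape14: 14.14 neck 24.97 bar 295.9 travel 85.3 foot z
  tapeE [np.float64(616.2), np.float64(50.7), np.float64(162.6)] ledge x 529.7 tcp m,l,n [np.float64(513.1), np.float64(57.1), np.float64(-62.8)]
-0.1643 ticks [-10.7 -10.7 -10.7 -10.5 -10.7 -10.5 -10.7] tape14: 13.99 neck 24.7 bar 292.5 travel 84.4 foot z
  tapeE [np.float64(614.4), np.float64(50.7), np.float64(165.0)] ledge x 530.2 tcp m,l,n [np.float64(513.1), np.float64(57.1), np.float64(-62.8)]
-0.1613 ticks [-10.6 -10.6 -10.6 -10.4 -10.6 -10.3 -10.6] tape14: 13.84 neck 24.43 bar 289.1 travel 83.5 foot z
  tapeE [np.float64(612.6), np.float64(50.7), np.float64(167.4)] ledge x 530.8 tcp m,l,n [np.float64(513.1), np.float64(57.1), np.float64(-62.8)]
-0.1583 ticks [-10.4 -10.5 -10.5 -10.3 -10.5 -10.2 -10.4] tape14: 13.69 neck 24.16 bar 285.7 travel 82.6 foot z
  tapeE [np.float64(610.8), np.float64(50.8), np.float64(169.9)] ledge x 531.4 tcp m,l,n [np.float64(513.1), np.float64(57.1), np.float64(-62.8)]
```

Request:
servo_tool(
  moves=[
    [[0,0,0,-0.046,0,0,0],[0,0,0,-0.046,0,0,0],[0,0,0,-0.046,0,0,0],[0,0,0,-0.046,0,0,0],[0,0,0,-0.046,0,0.04,0],[0,0,0,-0.046,0,0.08,0],[0,0,0,-0.046,0,0.12,0],[0,0,0,-0.046,0,0.12,0]],
  ],
)

```text
time_s: 5.33
ee_pos: [0.4854, -0.0688, 0.1364]
eef_rot: [-3.139, -0.524, -0.261]
force: [-1.2, -0.3, 0.2]
grip_width: 0.0941
```

Run:
```python
from h import *
snap("wrist",5);snap("scene",5);snap("side",5)
p,R,o=pose();print([round(1e3*(p@a),1) for a in(m,l,n)],o["time_s"],o["force"],o["grip_width"])
crop(load("side5"),215,155,375,300,5,"pics/s5a.png")
```

```text
[np.float64(491.1), np.float64(57.4), np.float64(-122.4)] 5.4833 [ 0.91408951 -0.54689915 -0.138279  ] 0.09375628685890446
```

View pics/wrist5.png

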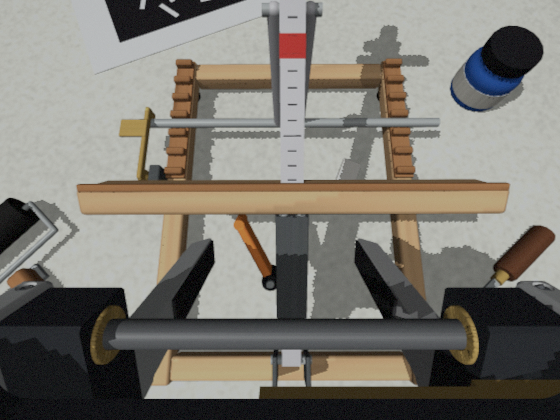

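View pics/s5a.png

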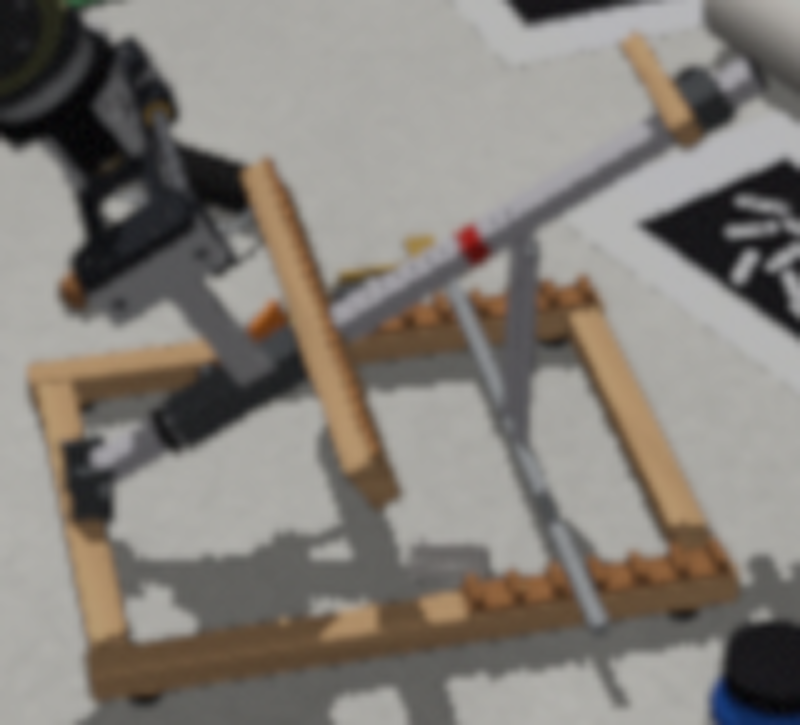

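Run:
```python
from h import *
a=load("wrist4");b=load("wrist5")
crop(a,115,170,165,220,8,"pics/q1.png");crop(a,420,170,470,220,8,"pics/q2.png")
crop(b,65,170,115,220,8,"pics/q3.png");crop(b,475,170,525,220,8,"pics/q4.png")
g=[cv2.imread(f"pics/q{i}.png") for i in (1,2,3,4)]
cv2.imwrite("pics/q.png",cv2.resize(np.vstack([np.hstack(g[:2]),np.hstack(g[2:])]),(600,600)))
x=b["color"].astype(int)
print([(r,x[r,292].tolist()) for r in range(52,64)],[(r,x[r,292].sum()//3) for r in range(176,192)])
print(x[110,272:312].sum(1)//3, x[230,268:316].sum(1)//3)
```

```text
[(52, [169, 56, 52]), (53, [161, 59, 57]), (54, [165, 54, 50]), (55, [172, 59, 54]), (56, [172, 57, 54]), (57, [171, 68, 63]), (58, [173, 130, 132]), (59, [180, 181, 183]), (60, [180, 179, 182]), (61, [181, 180, 183]), (62, [181, 182, 183]), (63, [180, 180, 182])] [(176, np.int64(179)), (177, np.int64(180)), (178, np.int64(173)), (179, np.int64(129)), (180, np.int64(114)), (181, np.int64(180)), (182, np.int64(164)), (183, np.int64(91)), (184, np.int64(96)), (185, np.int64(106)), (186, np.int64(108)), (187, np.int64(107)), (188, np.int64(103)), (189, np.int64(104)), (190, np.int64(100)), (191, np.int64(118))]
[169 140 100  96  90  86  80  91 150 183 181 182 182 181 182 182 180 181
 181 182 181 180 182 181 181 182 180 181 181 181 181 181 155 127 171 181
 183 182 181 179] [185 185 184 182 181 181 178 153  75  75  75  76  76  76  76  77  74  74
  74  74  74  75  75  74  79  74  78  79  77  76  74  75  75  72  76  73
  74  74  79  71  92 111 115 113 116 114 115 112]
```

View pics/q.png

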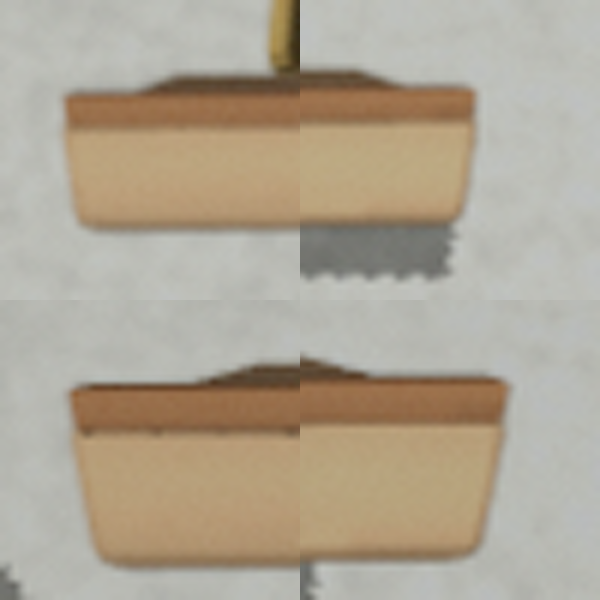

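Run:
```python
from h import *
a=load("wrist4");b=load("wrist5")
f=lambda p:[round(1e3*(p@k),1) for k in (m,l,n)]
T=tri((a,287,90.7),(b,292.2,57.7));L=tri((a,287,184),(b,292.2,182.3))
print("tape",f(T[0]),T[1],"ledge",f(L[0]),L[1])
for q in [((126,185.8),(77,184.5)),((448.5,184.8),(508.5,183))]:
    P=tri((a,*q[0]),(b,*q[1]));print("barcorner",f(P[0]),P[1])
print("all tape",f(tri((a,287,90.7),(b,292.2,57.7),(load("side5"),215+462/5,155+257/5))[0]))
def pl(c,u,v,D):
    O,d=ray(c,u,v);return O+d*(D-n@O)/(n@d)
for D in (-.165,-.16,-.155,-.15):
    print(D,f(pl(b,292.2,57.7,D)),f(pl(b,292.2,182.3,D)),f(pl(b,276-.2,230,D+.004)),f(pl(b,308.,230,D+.004)))
```

```text
tape [np.float64(613.5), np.float64(50.8), np.float64(-154.8)] [np.float64(0.02302358384055398), np.float64(0.023023583840522426)] ledge [np.float64(534.2), np.float64(50.8), np.float64(-142.6)] [np.float64(0.1422834554942372), np.float64(0.14228345549423763)]
barcorner [np.float64(535.6), np.float64(187.7), np.float64(-128.8)] [np.float64(0.13627045553982323), np.float64(0.13627045553992698)]
barcorner [np.float64(535.7), np.float64(-86.6), np.float64(-129.7)] [np.float64(0.05162185175336352), np.float64(0.05162185175338203)]
all tape [np.float64(612.7), np.float64(50.4), np.float64(-158.1)]
-0.165 [np.float64(615.7), np.float64(50.6), np.float64(-165.0)] [np.float64(530.1), np.float64(50.1), np.float64(-165.0)] [np.float64(493.1), np.float64(62.8), np.float64(-161.0)] [np.float64(493.1), np.float64(37.7), np.float64(-161.0)]
-0.16 [np.float64(614.6), np.float64(50.7), np.float64(-160.0)] [np.float64(530.9), np.float64(50.3), np.float64(-160.0)] [np.float64(494.9), np.float64(62.7), np.float64(-156.0)] [np.float64(494.9), np.float64(38.1), np.float64(-156.0)]
-0.155 [np.float64(613.6), np.float64(50.8), np.float64(-155.0)] [np.float64(531.8), np.float64(50.4), np.float64(-155.0)] [np.float64(496.7), np.float64(62.5), np.float64(-151.0)] [np.float64(496.6), np.float64(38.6), np.float64(-151.0)]
-0.15 [np.float64(612.5), np.float64(51.0), np.float64(-150.0)] [np.float64(532.7), np.float64(50.5), np.float64(-150.0)] [np.float64(498.5), np.float64(62.4), np.float64(-146.0)] [np.float64(498.4), np.float64(39.0), np.float64(-146.0)]
```

Request:
servo_tool(
  moves=[
    [[0,0,0,0,0,0.04,0],[0,0,0,0,0,0.08,0],[0,0,0,0,0,0.116,0],[0,0,0,0,0,0.116,0],[0,0,0,0,0,0.116,0]],
  ],
)

```text
time_s: 5.9
ee_pos: [0.5133, -0.076, 0.0902]
eef_rot: [-3.139, -0.527, -0.261]
force: [0.3, -0.9, 0.4]
grip_width: 0.0942
```

Run:
```python
from h import *
snap("wrist",6);snap("side",6)
p,R,o=pose();print([round(1e3*(p@a),1) for a in(m,l,n)],o["time_s"],o["force"],o["grip_width"])
crop(load("side6"),215,155,375,300,5,"pics/s6a.png")
```

```text
[np.float64(492.3), np.float64(57.5), np.float64(-179.1)] 6.0 [-0.23784055 -0.24657147  0.03680348] 0.0938745279618915
```

View pics/wrist6.png

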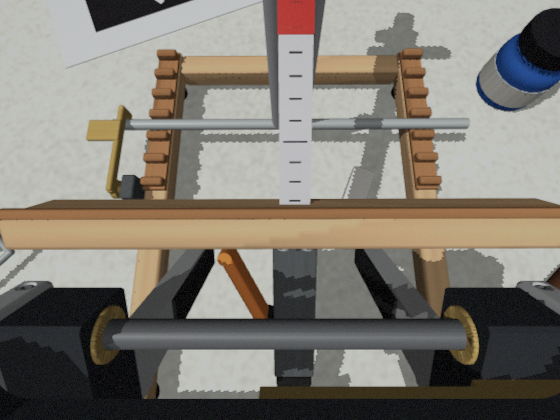

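View pics/s6a.png

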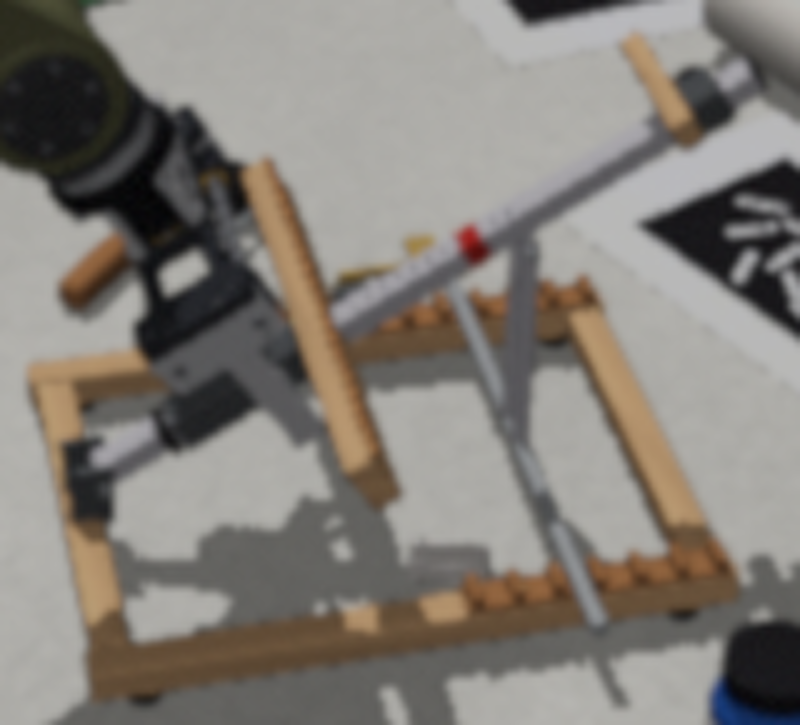

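Request:
servo_tool(
  moves=[
    [[0,0,0,0.01,0.005,0,0],[0,0,0,0.02,0.005,0,0],[0,0,0,0.03,0.005,0,0],[0,0,0,0.044,0.005,0,0],[0,0,0,0.058,0.005,0,0],[0,0,0,0.072,0.005,0,0],[0,0,0,0.086,0.005,0,0],[0,0,0,0.1,0.005,0,0],[0,0,0,0.114,0.005,0,0],[0,0,0,0.12,0.005,0,0],[0,0,0,0.12,0.005,0,0],[0,0,0,0.12,0.005,0,0]],
  ],
)

```text
time_s: 7.0
ee_pos: [0.5629, -0.0918, 0.1213]
eef_rot: [-3.139, -0.529, -0.261]
force: [-2.2, 1.1, 0.0]
grip_width: 0.0942
```

Run:
```python
from h import *
snap("wrist",7);snap("side",7)
p,R,o=pose();print([round(1e3*(p@a),1) for a in(m,l,n)],o["time_s"],o["force"],o["grip_width"])
crop(load("side7"),215,155,375,300,5,"pics/s7a.png")
```

```text
[np.float64(552.0), np.float64(54.9), np.float64(-178.8)] 7.1 [-2.21245786  0.97337898  0.00876687] 0.09414041168344889
```

View pics/wrist7.png

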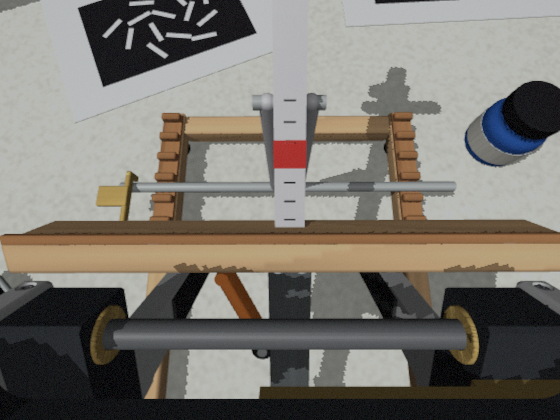

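View pics/s7a.png

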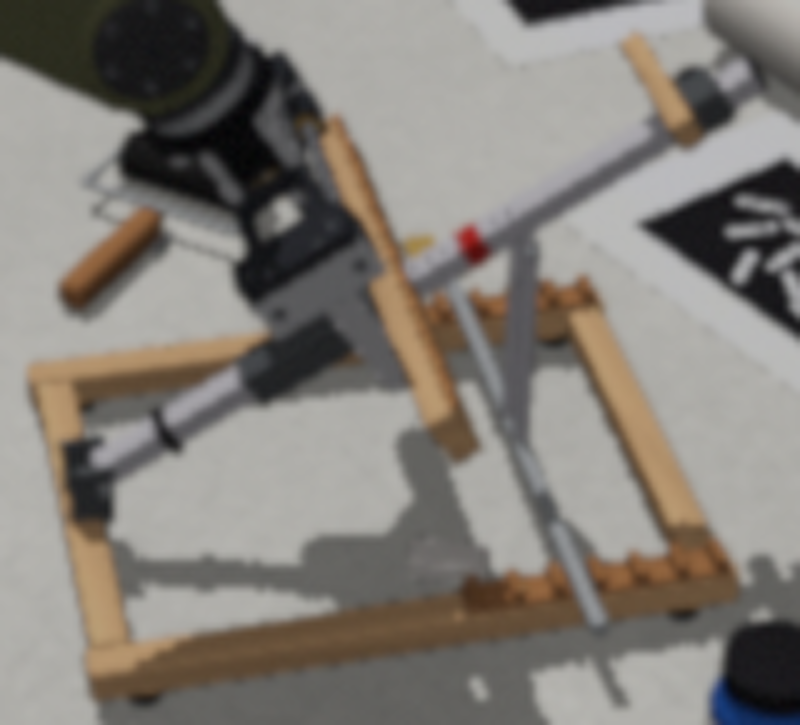

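```bash
cat >> h.py <<'E'
def meas(tag):
    c=load("wrist%s"%tag);x=c["color"].astype(int)
    def pl(u,v,D=-.1555):
        O,d=ray(c,u,v);return O+d*(D-n@O)/(n@d)
    M=(x[...,0]>100)&(x[...,1]<90)&(x[...,2]<90)&(x[...,0]-x[...,2]>70)
    M[:,:255]=0;M[:,325:]=0
    ys,xs=np.where(M[:215]);print("red rows",ys.min(),ys.max(),xs.min(),xs.max());uc=int(round(xs.mean()))
    k=uc+8
    print([(r,x[r,k].tolist()) for r in list(range(ys.max()-1,ys.max()+4))])
    print([(r,x[r,k].sum()//3) for r in range(214,244)])
    return pl,uc
E
python3 - <<'E'
from h import *
pl,u=meas(7)
t=pl(u,167.5)
for v in (225,227,229):print(v,1e3*(m@(t-pl(u,v))),1e3*(m@pl(u,v)),1e3*m@t)
E
```

```text
red rows 141 167 273 306
[(166, [167, 50, 47]), (167, [165, 56, 53]), (168, [169, 123, 125]), (169, [175, 175, 178]), (170, [175, 175, 178])]
[(214, np.int64(176)), (215, np.int64(176)), (216, np.int64(176)), (217, np.int64(175)), (218, np.int64(173)), (219, np.int64(174)), (220, np.int64(175)), (221, np.int64(175)), (222, np.int64(177)), (223, np.int64(176)), (224, np.int64(175)), (225, np.int64(176)), (226, np.int64(164)), (227, np.int64(119)), (228, np.int64(75)), (229, np.int64(73)), (230, np.int64(74)), (231, np.int64(75)), (232, np.int64(67)), (233, np.int64(51)), (234, np.int64(67)), (235, np.int64(94)), (236, np.int64(104)), (237, np.int64(107)), (238, np.int64(108)), (239, np.int64(104)), (240, np.int64(104)), (241, np.int64(102)), (242, np.int64(102)), (243, np.int64(102))]
225 32.27682674098471 579.3335175293578 611.6103442703425
227 33.46382408797287 578.1465201823697 611.6103442703425
229 34.65540240629295 576.9549418640496 611.6103442703425
```

Request:
servo_tool(
  moves=[
    [[0,0,0,0.014,0,0,0],[0,0,0,0.028,0,0,0],[0,0,0,0.042,0,0,0],[0,0,0,0.054,0,0,0],[0,0,0,0.062,0,0,0],[0,0,0,0.066,0,0,0],[0,0,0,0.066,0,0,0],[0,0,0,0.066,0,0,0]],
  ],
)

```text
time_s: 7.77
ee_pos: [0.5902, -0.0991, 0.1379]
eef_rot: [-3.139, -0.529, -0.261]
force: [-1.8, 0.1, -1.5]
grip_width: 0.0942
```

Run:
```python
from h import *
snap("wrist",8);snap("side",8);snap("scene",8)
p,R,o=pose();print([round(1e3*(p@a),1) for a in(m,l,n)],o["time_s"],o["force"],o["grip_width"])
crop(load("wrist8"),200,150,360,300,4,"pics/w8a.png")
crop(load("side8"),260,150,360,250,6,"pics/s8a.png")
c=load("wrist8");x=c["color"].astype(int)
print([(r,x[r,298].tolist()) for r in range(195,236)])
```

```text
[np.float64(584.9), np.float64(54.8), np.float64(-178.6)] 7.9167 [-1.46038596 -0.31081296 -2.43801979] 0.09370243654488558
[(195, [176, 177, 179]), (196, [179, 179, 181]), (197, [178, 178, 180]), (198, [180, 180, 182]), (199, [180, 179, 181]), (200, [177, 177, 179]), (201, [178, 178, 180]), (202, [178, 178, 179]), (203, [173, 160, 162]), (204, [165, 73, 70]), (205, [162, 44, 40]), (206, [163, 45, 40]), (207, [164, 46, 41]), (208, [167, 51, 45]), (209, [165, 48, 42]), (210, [164, 46, 44]), (211, [164, 49, 45]), (212, [163, 46, 42]), (213, [163, 47, 42]), (214, [164, 48, 45]), (215, [162, 45, 40]), (216, [164, 46, 40]), (217, [165, 51, 44]), (218, [162, 42, 37]), (219, [164, 46, 44]), (220, [165, 49, 47]), (221, [164, 46, 43]), (222, [163, 47, 40]), (223, [166, 51, 47]), (224, [165, 53, 49]), (225, [154, 45, 41]), (226, [154, 46, 38]), (227, [124, 65, 50]), (228, [95, 75, 56]), (229, [95, 74, 55]), (230, [91, 72, 51]), (231, [92, 73, 53]), (232, [86, 68, 49]), (233, [69, 47, 26]), (234, [101, 69, 45]), (235, [136, 98, 66])]
```

View pics/w8a.png

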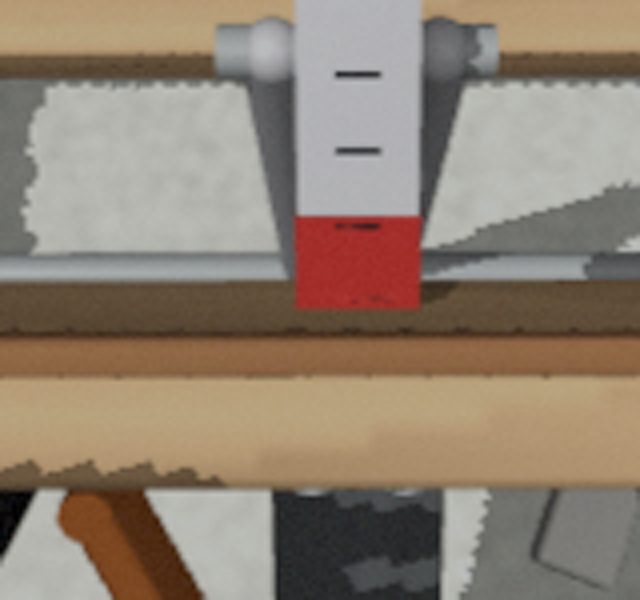

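View pics/s8a.png

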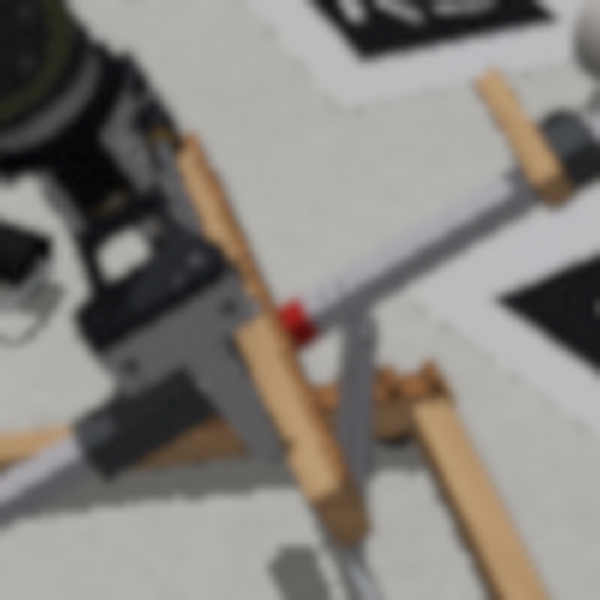

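Run:
```python
from h import *
for t,(a,b) in ((7,(140.6,168.0)),(8,(203.2,226.9)),(4,(73.6,90.7))):
    c=load(f"wrist{t}")
    def pl(u,v,D):
        O,d=ray(c,u,v);return O+d*(D-n@O)/(n@d)
    for D in (-.1555,-.158,-.162):print(t,D,1e3*(m@(pl(290,a,D)-pl(290,b,D))),"upper m",1e3*m@pl(290,a,D))
x=load("wrist7")["color"].astype(int);print([(r,x[r,298].tolist()) for r in range(138,144)])
```

```text
7 -0.1555 14.23304131167597 upper m 625.5760892214928
7 -0.158 14.462197832734127 upper m 625.4945019513034
7 -0.162 14.828848266427334 upper m 625.3639623190005
8 -0.1555 13.796278222106531 upper m 624.7185772935202
8 -0.158 14.018077429535712 upper m 624.0960388752829
8 -0.162 14.372956161422238 upper m 623.099977406103
4 -0.1555 13.547912534149624 upper m 627.1553803762778
4 -0.158 13.673683553160156 upper m 627.566645409544
4 -0.162 13.874917183576992 upper m 628.2246694627696
[(138, [177, 178, 179]), (139, [176, 164, 168]), (140, [169, 105, 102]), (141, [168, 50, 48]), (142, [169, 53, 49]), (143, [168, 51, 49])]
```

Request:
servo_tool(
  moves=[
    [[0,0,0,-0.002,0,0,0],[0,0,0,-0.002,0,0,0],[0,0,0,-0.002,0,0,0],[0,0,0,-0.002,0,0,0.3],[0,0,0,-0.002,0,0,0.4],[0,0,0,-0.002,0,0,0.45],[0,0,0,-0.002,0,0,0.45]],
  ],
  squeeze=35,
)

```text
time_s: 8.5
ee_pos: [0.5894, -0.0982, 0.1373]
eef_rot: [-3.138, -0.529, -0.261]
force: [0.4, 9.1, -0.8]
grip_width: 0.0709
```

Run:
```python
from h import *
snap("wrist",9)
p,R,o=pose();print([round(1e3*(p@a),1) for a in(m,l,n)],o["time_s"],o["force"],o["grip_width"])
c=load("wrist9");x=c["color"].astype(int)
print([(r,x[r,298].tolist()[:2]) for r in range(200,232)])
```

```text
[np.float64(583.9), np.float64(55.5), np.float64(-178.6)] 8.55 [ 0.60112575  9.24602758 -0.94226853] 0.0669452007535347
[(200, [182, 182]), (201, [174, 164]), (202, [155, 41]), (203, [169, 48]), (204, [168, 48]), (205, [170, 48]), (206, [170, 51]), (207, [169, 48]), (208, [169, 47]), (209, [170, 49]), (210, [170, 51]), (211, [170, 50]), (212, [170, 49]), (213, [169, 47]), (214, [169, 48]), (215, [170, 50]), (216, [168, 49]), (217, [167, 44]), (218, [168, 47]), (219, [168, 48]), (220, [167, 51]), (221, [159, 48]), (222, [160, 52]), (223, [164, 47]), (224, [168, 50]), (225, [170, 53]), (226, [162, 69]), (227, [131, 94]), (228, [95, 77]), (229, [97, 79]), (230, [96, 73]), (231, [98, 77])]
```

View pics/wrist9.png

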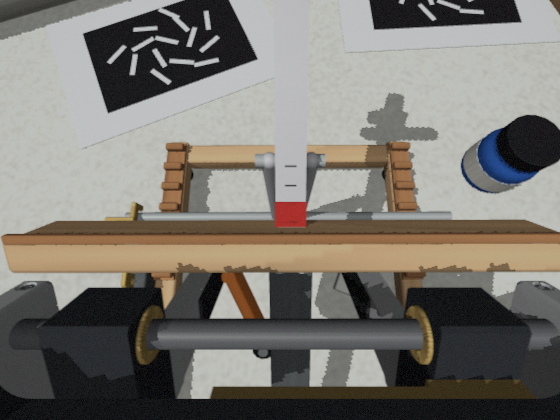

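Request:
servo_tool(
  moves=[
    [[0,0,0,0,0,0,0.55],[0,0,0,0,0,0,0.6],[0,0,0,0,0,0,0.7],[0,0,0,0,0,0,1],[0,0,0,0,0,0,1],[0,0,0,0,0,0,1],[0,0,0,0,0,0,1],[0,0,0,0,0,0,1],[0,0,0,0,0,0,1],[0,0,0,0,0,0,1]],
  ],
)

```text
time_s: 9.38
ee_pos: [0.5899, -0.0985, 0.1379]
eef_rot: [-3.138, -0.531, -0.261]
force: [-1.0, -4.3, 3.8]
grip_width: 0.0303
```

Run:
```python
from h import *
snap("wrist",10);snap("side",10);snap("scene",10)
p,R,o=pose();print([round(1e3*(p@a),1) for a in(m,l,n)],o["time_s"],o["force"],o["grip_width"])
c=load("wrist10");x=c["color"].astype(int)
print([(r,x[r,298].tolist()[:2]) for r in list(range(196,208))+list(range(220,232))])
def pl(u,v,D=-.1555):
    O,d=ray(c,u,v);return O+d*(D-n@O)/(n@d)
for t,g in ((9,(201.3,226.7)),):
    c=load("wrist9");print(1e3*m@(pl(290,g[0])-pl(290,g[1])))
crop(load("scene10"),195,165,355,285,5,"pics/c10.png")
```

```text
[np.float64(584.4), np.float64(55.3), np.float64(-178.3)] 9.5333 [-2.61541797 -3.46718796  5.88410306] 0.030492949374931706
[(196, [186, 185]), (197, [185, 185]), (198, [184, 185]), (199, [185, 185]), (200, [183, 184]), (201, [185, 186]), (202, [178, 167]), (203, [159, 47]), (204, [172, 49]), (205, [170, 50]), (206, [172, 54]), (207, [171, 48]), (220, [171, 51]), (221, [171, 53]), (222, [172, 50]), (223, [173, 52]), (224, [171, 50]), (225, [170, 46]), (226, [163, 52]), (227, [129, 67]), (228, [100, 80]), (229, [98, 80]), (230, [99, 81]), (231, [88, 70])]
14.757856567034512
```

View pics/wrist10.png

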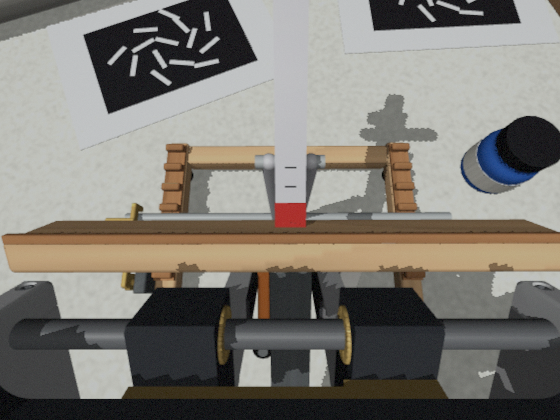

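View pics/c10.png

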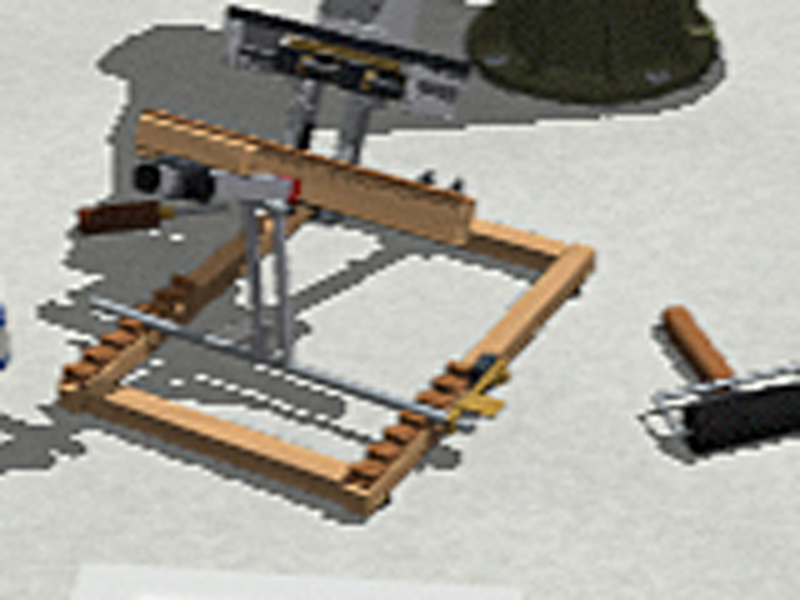

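Request:
servo_tool(
  moves=[
    [[0,0,0,0,0,0,1],[0,0,0,0,0,0,1],[0,0,0,0,0,0,1],[0,0,0,0,0,0,1],[0,0,0,0,0,0,1],[0,0,0,0,0,0,1]],
  ],
)

```text
time_s: 10.03
ee_pos: [0.5896, -0.0984, 0.1378]
eef_rot: [-3.138, -0.53, -0.261]
force: [-2.7, -3.4, 4.3]
grip_width: 0.0306
```

Run:
```python
from h import *
c=snap("wrist",11)
p,R,o=pose();print([round(1e3*(p@a),1) for a in(m,l,n)],o["time_s"],o["force"],o["grip_width"])
x=c["color"].astype(int)
print([(r,x[r,298].tolist()[:2]) for r in list(range(199,207))+list(range(223,231))])
crop(c,180,200,380,370,4,"pics/w11.png")
```

```text
[np.float64(584.4), np.float64(55.3), np.float64(-178.3)] 10.0833 [-2.31685398 -3.00795038  4.61705265] 0.03024397835531603
[(199, [185, 186]), (200, [185, 185]), (201, [182, 178]), (202, [177, 140]), (203, [171, 48]), (204, [172, 50]), (205, [170, 47]), (206, [170, 48]), (223, [176, 54]), (224, [170, 47]), (225, [171, 50]), (226, [163, 56]), (227, [127, 63]), (228, [99, 79]), (229, [95, 77]), (230, [99, 80])]
```

View pics/w11.png

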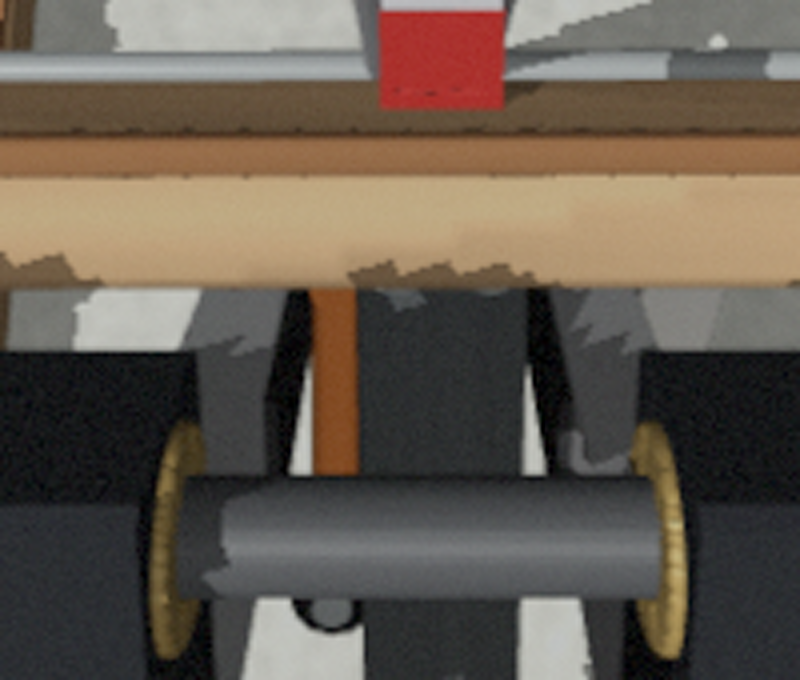

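The wrist picture shows the lever flat against the neck, at columns 313–357 of the crop. The fingers are around both, and the bar's upper face meets the tape's lower edge. I'm handing in.

```bash
python3 -c "
from station import *
print(hand_in());o=get_obs();print(o['time_s'],o['grip_width'])"
```

```text
the job is handed in; nothing more can be done
None
the job is handed in; nothing more can be done
```

The job is handed in at about 10 s of the 54 s allowed, with every step done; no verdict was reported.

**What I did:** I pressed the keeper down onto its stop with the closed fingers. Then I pushed the ledge up the mast from under its bar until it was level with the tape's lower edge. I held it there with the lever open, then closed the gripper (35 N) on neck and lever together, which shut the cam.

**Last checks:**
- **Keeper:** In the scene and wrist pictures it lies over the rod. The fingertip stopped at 51.8 mm above the table, against 52 mm expected when closed.
- **Ledge:** The full 14 mm of red tape shows just above the bar's upper face, so I judge it level to within about 1 mm. The gripper had not moved between the last two checks.
- **Lever:** It looks flat against the neck.
- **Other things:** None of the loose things I could see looked moved, but I did not measure them or check every one. The eraser and the green box were not checked at the end.

**What disagreed:**
- **Finger opening:** It read 30.5 mm against the stated 32.5 mm for neck and lever closed. I put that down to give in the pads or sensor bias.
- **Mast height:** The views differed by up to 10 mm on the height of the mast face. For that reason I set the final height by comparing tape and bar directly in the wrist picture.

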